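Pin the shaker tray for transport

ROBOT

A 7-joint arm with a two-finger parallel gripper is mounted at the origin on a cart in front of the work surface, level with it; the furniture and walls round the work are solid. World frame = base frame: x ahead of the robot, y to its left, z up, the work surface at z = 0. Lengths are in mm, angles in rad, forces in N, time in s.
With the tool pointing down it reaches from about 400 to 875 mm from the base axis. Payload 4.4 kg.
Tool frame: the origin (TCP) lies at the very end of the fingers, on their centre line; the grasp point (between the pads) lies ctrl.grip_depth behind it (ctrl.grip_depth is the distance from the TCP to the grasp point, in mm); y points along the fingers, x is the direction in which the jaws open and shut, and the axes are right-handed (so a half turn about y gives the same grasp; the last joint's range is limited). The gripper opens to 85 mm and grips with 20 to 120 N. Pads are 22 mm wide; open, the fingers measure 114 mm over their backs; the gripper's body (76 mm by 85 mm) begins 54 mm behind the grasp point. The pads swing forward as they close: fully open they stand 13 mm farther back than shut.
Start: joints at [-1.2, 0.628, 0.038, 1.517, -0.027, 0.996, -0.02], TCP at [274.956, 588.996, 231.313] pointing down, gripper open.
Joint ranges: [-3.06, 3.06], [-0.37, 2.12], [-1.25, 1.32], [0.18, 2.47], [-1.1, 4.24], [0.23, 1.98], [-2.94, 2.94]. Speed limits (rad/s): [2.57, 2.57, 3.14, 3.14, 3.14, 3.14, 3.14].

INTERFACE

Orientations are given as [roll, pitch, yaw] about the fixed x, y, z axes, in that order (R = Rz(yaw) Ry(pitch) Rx(roll)).
In Python, from cell import ctrl gives the robot as it stands.
- The arm moves only by the tool apply_moves, never from a script. Its argument "motion" is a list of rows, each a list of 5 numbers: the shift along the tool's x, y, z in cm, then the turn about the tool's y in rad, then the finger opening in cm, from 0 to 8.54. In form: [[tx, ty, tz, roll, hand], ...]. A call has 1 to 20 rows; each row is the pose to reach, as a shift and turn from the pose commanded when the call began, along the tool's axes at that moment; what a row does not reach only later rows make up. A row lasts 1/8 s, in which the tool goes at most 62.5 mm and 10.7 degrees, less where a joint would pass 70% of its speed; a pose out of reach is approached as far as the arm can. A call with a gripper value outside its range is refused whole. The fingers move at their own pace and stop on an object; the grip force is fixed at half the most. Time passes only in rows, so rows that repeat a pose let the fingers close. It gives the time, the measured TCP pose, the force and the opening at its end, in the units of the state.
- ctrl.read_state(): the state, without advancing time (a new reading comes with each control period).
- ctrl.get_image(name): name is "side" or "top" or "wrist"; returns a dict with "image" (420x560x3 uint8, red, green, blue), "vfov" (degrees; the focal length in pixels is half the picture's height over the tangent of half this angle, whatever the lens; pixels are square), "cx", "cy" (the principal point, pixels), "extrinsics" (4x4, takes a point from world to camera coordinates); the wrist camera has in their place "tool_from_camera" (4x4, takes a point from camera to tool coordinates, whose origin is the TCP and whose axes are the tool frame's). Camera axes: x right, y up, looking along -z (the intrinsics and any distortion apply to the point x, -y, -z); pixel columns grow to the right and rows downward; lengths in mm; the calibration is good to about 2 mm. A picture is of the moment at which its call begins: read the wrist's pose just before it. There is no depth.
- ctrl.finish_job(): hands the job in, once; it reports no verdict.
Trained networks look in a picture, given as the dict that the camera call returned (one of the last four; its "shot" number tells which), for a name from the list of things; names that differ only in an ending like _2 or _b are one class to them, and where a whole thing is asked for, a point or a joint stands for the part that bears it (a point fixed in the world has none). Each returns a list of dicts, best first, with "confidence" (0 to 1); they miss things now and then, are a little off and sometimes report something else, mostly with a low value. They report only what shows in the picture. A call takes as long as a camera call. They do not tell look-alikes from the thing itself.
- ctrl.search_frame(picture, query): "location" ([x, y, z] in mm, in world coordinates, good to about 4 mm: the middle of the surface that is visible of it).
- ctrl.mark_of(picture, query): "location" ([x, y, z] in mm, in world coordinates, good to about 4 mm: a listed point, or the origin of a listed thing).
The state is a dict: "clock": time; "qpos": joint angles; "qd": joint speeds; "tau": joint torques, N m; "eef_pos": TCP position; "tool_rot": TCP orientation; "force": force on the tool from outside, world axes, zero at the start; "torque": the same for the moment, N m; "width": finger opening in mm.
Only numpy, scipy, OpenCV 4.12 (cv2) and the standard library are available. Lean on these libraries where they do the work, as an engineer would, in place of code of your own. Each camera call takes 0.05 s, during which the arm holds its last target.

TASK

Lock the laboratory shaker so that it can be carried: slide its tray by the black knob until the hole in the tray's tab lies over the hole in the shaker's base, then take the locking pin (the one with the tall slim head) out of the white stand and put it down through both holes until its collar rests on the tray, and let go of it. Leave the short plug with the wide flat head in the stand.

Things in the scene. Friction and masses are not known exactly. Their poses are not given: they have to be found in the camera images.
- tray: Aluminium sliding tray (115 x 180 mm, 7 mm thick) of the grey shaker, with a filled tube rack, 42 mm tall, fixed on it. Origin: centre of the round 24 mm hole in the 50 mm square tab at its near edge, at the top face, 60 mm above the table. x away from the robot, z up; it slides level along its own y (left), starts 50 to 100 mm left of aligned, can overrun by 20 mm.
- tray_knob (a point): Centre of the grip of the upright black knob fixed on the tray (22 mm diameter, grip 36 mm tall, 18 mm either way), 30 mm above the tray's top face. From the tray's origin it lies at x +45, y -68 mm; the tube rack begins 30 mm beyond it in x. Sliding the tray takes about 2 N; it stays where it is left.
- base_hole (a point): Centre of the mouth of the round 24 mm hole, 42 mm deep, in the near part of the top of the shaker's fixed base (180 x 340 mm, 50 mm tall). Axes parallel to the tray's. The tray's tab passes 3 mm above it; the holes are lined up when the tray's origin is straight above this point (10 mm higher).
- pin_grip (a point): Centre of the head (upright cylinder, 20 mm diameter, 36 mm tall) of the loose 100 g steel locking pin, z up. Below: collar 34 mm wide, 4 mm thick, then a 14 mm shank 45 mm long with tapered nose; tip 67 mm below this point. Hangs by its collar in a 19 mm hole of the fixed white stand (60 x 140 mm, top 66 mm above the table). Fully in, this point is 32 mm above base_hole.
- plug_grip (a point): Centre of the head of the short steel plug in the other hole of the white stand, 80 mm from the pin: wide flat head 36 mm in diameter, 16 mm tall (8 mm either way), on a shank only 20 mm long. To be left alone.
Not all that is in view belongs to the job. What is shaped like the part that bears pin_grip but orange is not meant.

How it is judged:
By the outcome, as a careful person would: the job done as asked, in the order asked, and still so for the second after the job is handed in, with the robot touching nothing.
It also fails if it takes over 54 s, if anything falls off the work surface, if the arm or the gripper's body presses on something with over 40 N, if the wrist force passes 120 N, or if a joint passes its speed limit or range.

## Working session

There is one attempt and no reset: what is moved stays moved. The work goes in short steps, Python scripts to look and compute and a tool call to move; the robot and the scene stay as the last step left them, time stands still between calls to the robot, and variables do not carry over. Pictures are saved under pics/ and viewed, and the job is handed in when it is done.

Besides the shell and the picture viewer there is one more tool, called in YAML: its name, and indented under it one key for each argument. apply_moves: Moves the arm, as the interface text tells. Its arguments: {"type":"object","properties":{"motion":{"type":"array","items":{"type":"array","items":{"type":"number"}}}},"required":["motion"]}

```bash
ls; mkdir -p pics; cat > h.py <<'E'
import numpy as np, cv2
from cell import ctrl
from scipy.spatial.transform import Rotation as R
def save(p,n): cv2.imwrite('pics/'+n+'.png',cv2.cvtColor(p['image'],cv2.COLOR_RGB2BGR))
E
python3 - <<'E'
from h import *
s=ctrl.read_state();print(s)
print(ctrl.grip_depth)
for n in ['side','top','wrist']:
    p=ctrl.get_image(n);save(p,n+'0')
    print(n,{k:(np.round(v,3).tolist() if k!='image' else 0) for k,v in p.items()})
    for q in ['tray','tray_knob','base_hole','pin_grip','plug_grip']:
        print(q,[(np.round(d['location'],0).tolist(),round(d['confidence'],2)) for d in ctrl.mark_of(p,q)])
print(ctrl.read_state()['clock'])
E
```

```text
pics
{'clock': 0.0, 'qpos': array([-1.19978375,  0.62934226,  0.03848606,  1.51833588, -0.02704267,
        0.99631787, -0.02002178]), 'qd': array([ 2.79588738e-04,  7.25378094e-04, -7.42852754e-04, -3.03304225e-04,
        2.88090428e-05,  7.64339287e-04,  7.65518636e-04]), 'tau': array([-8.42921290e-04, -5.63390493e+01,  1.22594923e+00, -1.93448353e+01,
        1.10117916e-02,  1.05628849e-02, -8.98857735e-07]), 'eef_pos': array([274.71040127, 588.41901508, 230.40267408]), 'tool_rot': array([-1.57081068,  0.00188423,  1.13390378]), 'force': array([0.44395359, 0.04907193, 0.05701904]), 'torque': array([-0.06430185, -0.02008322, -0.01220271]), 'width': 85.5020548487535}
18.700000000000003
side {'image': 0, 'vfov': 48.453, 'cx': 277.598, 'cy': 212.525, 'extrinsics': [[0.909, -0.417, 0.017, -496.632], [0.185, 0.438, 0.88, -106.048], [-0.374, -0.797, 0.475, -894.49], [0.0, 0.0, 0.0, 1.0]], 'shot': 1}
tray [([427.0, 150.0, 59.0], 0.74), ([432.0, 60.0, 48.0], 0.2)]
tray_knob [([478.0, 82.0, 86.0], 0.65)]
base_hole [([433.0, 60.0, 50.0], 0.57)]
pin_grip [([542.0, -412.0, 64.0], 0.68), ([459.0, -342.0, 87.0], 0.61), ([540.0, -324.0, 69.0], 0.61)]
plug_grip [([455.0, -259.0, 76.0], 0.79)]
top {'image': 0, 'vfov': 50.741, 'cx': 285.979, 'cy': 212.534, 'extrinsics': [[-0.016, -1.0, 0.025, -139.923], [0.998, -0.015, 0.062, -478.785], [-0.062, 0.026, 0.998, -1017.461], [0.0, 0.0, 0.0, 1.0]], 'shot': 2}
tray [([429.0, 147.0, 56.0], 0.62)]
tray_knob [([480.0, 89.0, 90.0], 0.68)]
base_hole [([436.0, 62.0, 50.0], 0.67)]
pin_grip [([543.0, -410.0, 66.0], 0.64), ([542.0, -325.0, 66.0], 0.52)]
plug_grip [([454.0, -259.0, 70.0], 0.73)]
wrist {'image': 0, 'vfov': 71.56, 'cx': 279.94, 'cy': 207.129, 'tool_from_camera': [[1.0, -0.0, 0.0, 0.729], [0.0, 0.295, -0.956, -142.832], [0.0, 0.956, 0.295, 74.423], [0.0, 0.0, 0.0, 1.0]], 'shot': 3}
tray []
tray_knob []
base_hole []
pin_grip []
plug_grip []
0.9
```

View pics/side0.png

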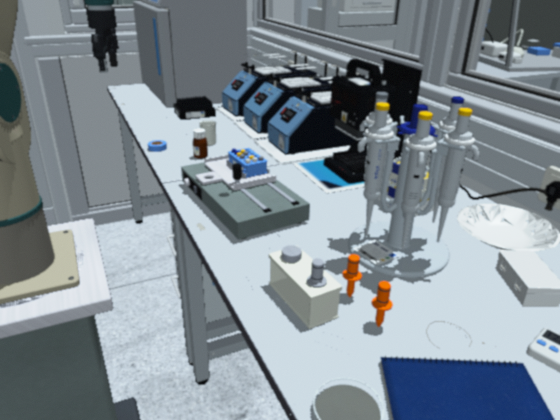

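View pics/top0.png

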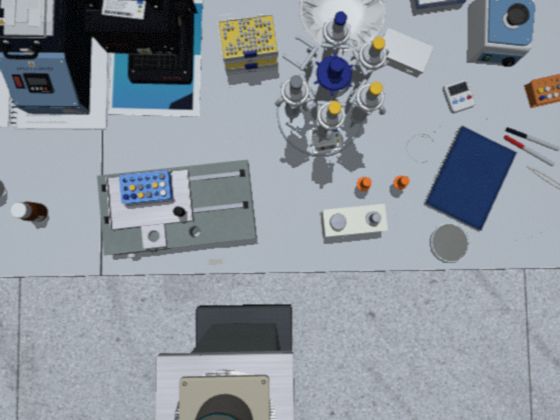

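View pics/wrist0.png

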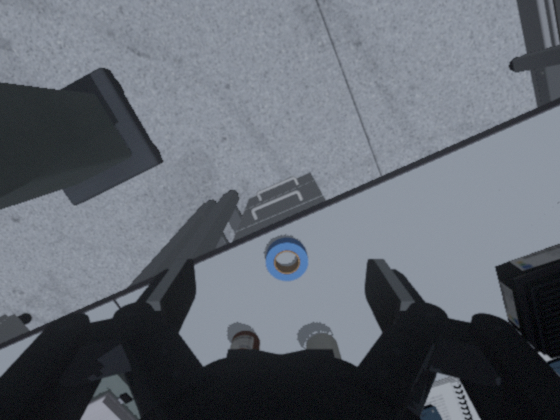

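The side and top views show:
- **Shaker:** the tab hole is at about (153,236) in the top view and the base hole at about (196,231). The knob is at about (180,211).
- **White stand:** the plug is at (338,222) and the pin at (375,218).
- **Decoys:** two orange ones stand beyond the stand.

I'll enlarge these areas to measure them.

```bash
python3 - <<'E'
import cv2,numpy as np
t=cv2.imread('pics/top0.png');s=cv2.imread('pics/side0.png')
def crop(im,x,y,w,h,k,n):
    c=cv2.resize(im[y:y+h,x:x+w],None,fx=k,fy=k,interpolation=cv2.INTER_CUBIC)
    cv2.imwrite('pics/'+n+'.png',c)
crop(t,95,155,170,110,4.5,'t_sh'); crop(t,315,195,80,55,8,'t_st')
crop(s,175,140,140,100,5.5,'s_sh'); crop(s,260,235,100,95,6,'s_st')
E
```

```text
(no output)
```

View pics/t_sh.png

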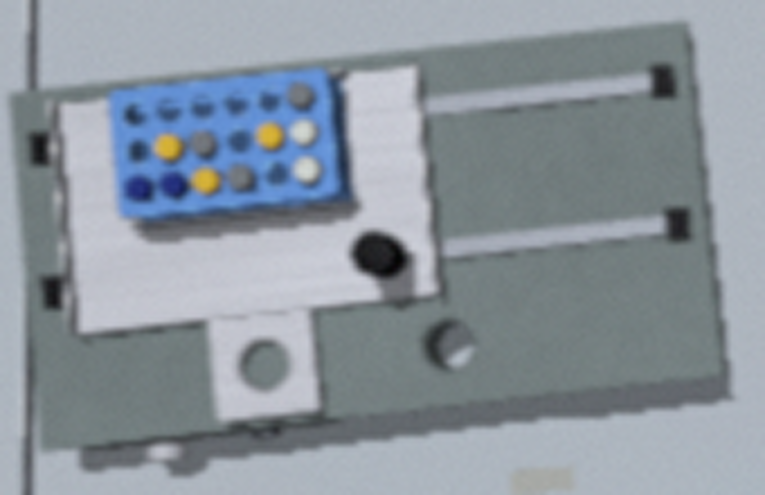

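View pics/t_st.png

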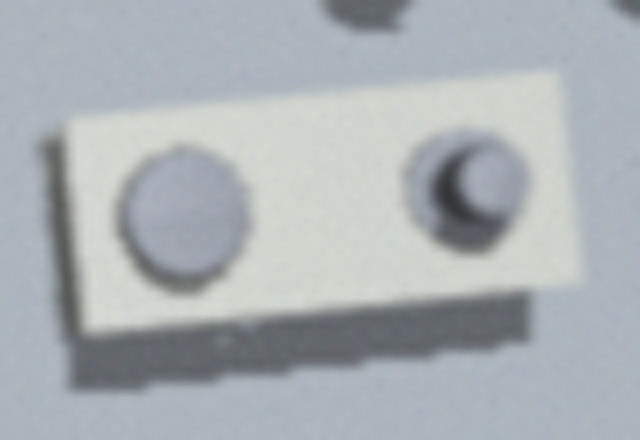

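View pics/s_sh.png

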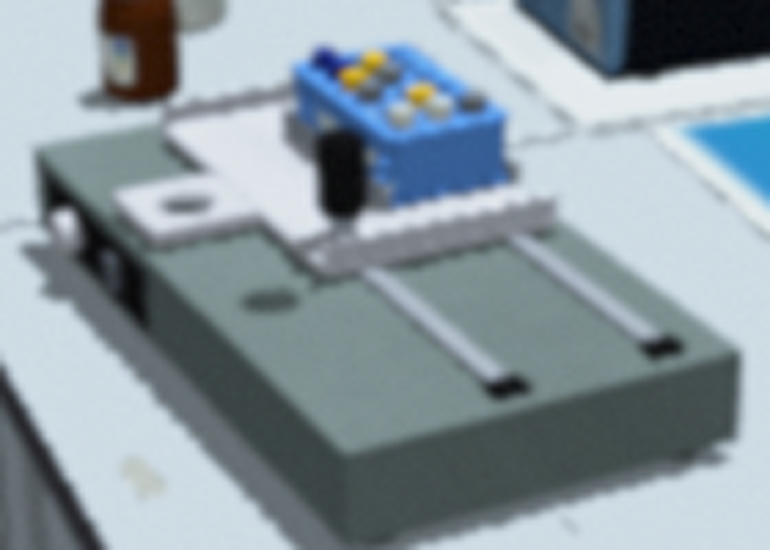

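View pics/s_st.png

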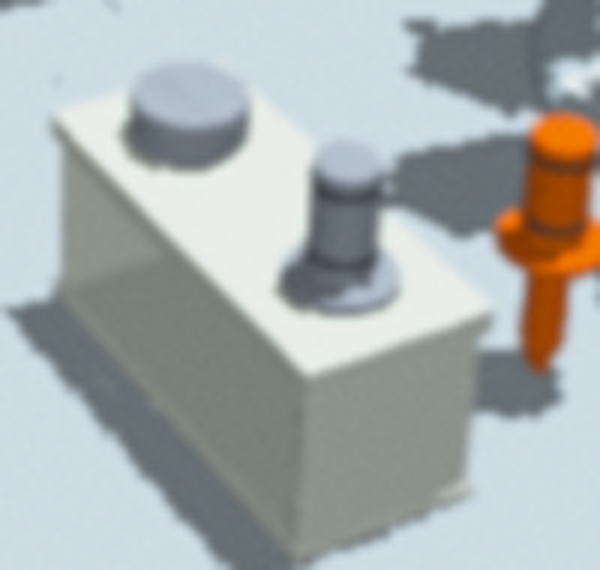

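```bash
cat >> h.py <<'E'
def ray(p,uv,T=None):
    f=p['image'].shape[0]/2/np.tan(np.radians(p['vfov'])/2)
    d=np.array([(uv[0]-p['cx'])/f,-(uv[1]-p['cy'])/f,-1.0])
    if T is None: T=np.linalg.inv(p['extrinsics'])
    d=T[:3,:3]@d; return T[:3,3],d/np.linalg.norm(d)
def wristT(p,s): # world from camera
    M=np.eye(4);M[:3,:3]=R.from_euler('xyz',s['tool_rot']).as_matrix();M[:3,3]=s['eef_pos'];return M@np.array(p['tool_from_camera'])
def atz(r,z): o,d=r; return o+d*(z-o[2])/d[2]
def tri(rs):
    A=sum(np.eye(3)-np.outer(d,d) for o,d in rs);b=sum((np.eye(3)-np.outer(d,d))@o for o,d in rs)
    x=np.linalg.solve(A,b);return x,[np.linalg.norm((np.eye(3)-np.outer(d,d))@(x-o)) for o,d in rs]
E
python3 - <<'E'
from h import *
a=ctrl.get_image('top');b=ctrl.get_image('side')
import pickle;pickle.dump((a,b),open('tb.pkl','wb'))
P={'trayhole':((153.9,235.9),(209.2,176.9),60),'basehole':((195,231.7),(224.3,194.4),50),'knobtop':((179,211.2),(237,165.1),108),'pintop':((376.6,217.6),(318.2,262.2),106),'plugtop':((338,221.5),(291.7,250.8),86)}
for k,(u,v,z) in P.items():
    ra=ray(a,u);rb=ray(b,v);x,e=tri([ra,rb]);print(k,x.round(1),np.round(e,1),'top@z',atz(ra,z).round(1)[:2],'side@z',atz(rb,z).round(1)[:2])
E
```

```text
trayhole [427.4 147.5  56.8] [1. 1.] top@z [426.4 147. ] side@z [426.3 140.2]
basehole [435.4  58.3  47.9] [1. 1.] top@z [434.5  58.2] side@z [435.   53.8]
knobtop [477.6  81.8 105.3] [0.3 0.3] top@z [477.1  81.4] side@z [475.7  75.6]
pintop [ 458.5 -340.2  103.2] [1.2 1.2] top@z [ 457.3 -339. ] side@z [ 457.6 -344.1]
plugtop [ 452.  -260.1   78.7] [0.8 0.8] top@z [ 451.  -258.7] side@z [ 447.6 -270.4]
```

Both views agree to about 1 mm, with heights reading about 3 mm low. Next I'll bring the wrist camera over the shaker.

apply_moves:
  motion:
    - [-5,0,-4,-0.1,8.5]
    - [-10,0,-8.5,-0.2,8.5]
    - [-15,0,-13,-0.3,8.5]
    - [-20,0,-17,-0.4,8.5]
    - [-25,0,-21.5,-0.5,8.5]
    - [-30,0,-26,-0.54,8.5]
    - [-34,0,-29,-0.54,8.5]
    - [-38.6,0,-33,-0.54,8.5]
    - [-38.6,0,-33,-0.54,8.5]
    - [-38.6,0,-33,-0.54,8.5]
    - [-38.6,0,-33,-0.54,8.5]

```text
clock: 2.38
eef_pos: [410.4, 101.4, 231.3]
tool_rot: [-1.571, -0.001, 1.677]
force: [-0.2, 0.7, 0.1]
width: 84.9
```

```bash
python3 - <<'E'
from h import *
s=ctrl.read_state();p=ctrl.get_image('wrist');save(p,'w1')
import pickle;pickle.dump((s,p),open('w1.pkl','wb'))
print(s['eef_pos'],s['tool_rot'],s['qpos'],s['clock'],s['width'])
for q in ['tray','tray_knob','base_hole']:
        print(q,[(np.round(d['location'],0).tolist(),round(d['confidence'],2)) for d in ctrl.mark_of(p,q)])
E
```

```text
[410.41667247 101.43619337 231.34029355] [-1.57089562e+00 -8.41406946e-04  1.67697271e+00] [-0.26084021  0.30958533 -0.06079255  2.11231462  0.02685524  0.72013301
  1.33803866] 2.375 84.89170941336027
tray [([427.0, 150.0, 59.0], 0.92)]
tray_knob [([481.0, 85.0, 92.0], 0.85)]
base_hole [([436.0, 59.0, 47.0], 0.84)]
```

View pics/w1.png

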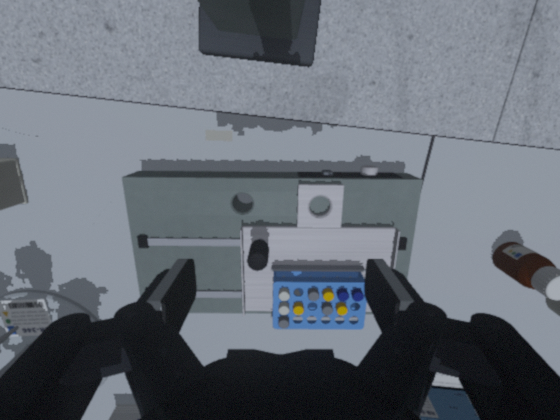

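The wrist view shows the tab hole at about (319,205), the base hole at about (243,202) and the knob at about (258,252). I'll measure them more finely.

```bash
python3 - <<'E'
import cv2
t=cv2.imread('pics/w1.png')
c=cv2.resize(t[160:290,110:430],None,fx=2.5,fy=2.5,interpolation=cv2.INTER_CUBIC);cv2.imwrite('pics/w1a.png',c)
c=cv2.resize(t[170:280,220:350],None,fx=5,fy=5,interpolation=cv2.INTER_CUBIC);cv2.imwrite('pics/w1b.png',c)
E
```

```text
(no output)
```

View pics/w1a.png

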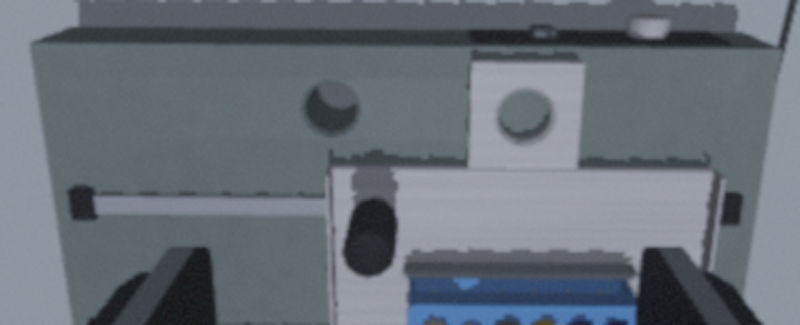

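View pics/w1b.png

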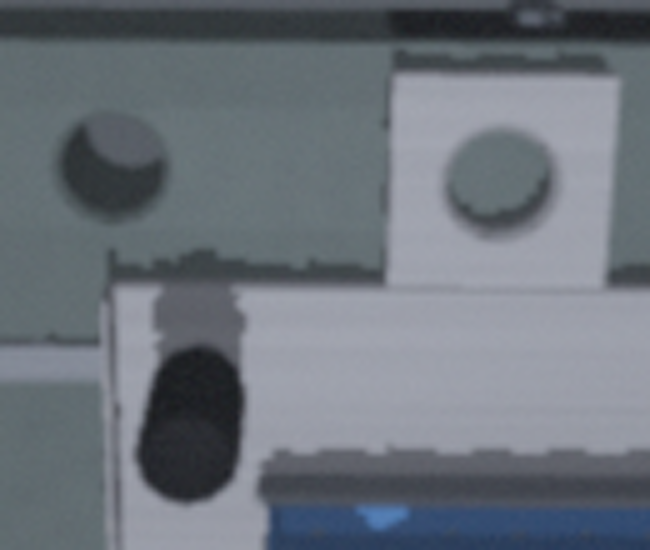

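```bash
python3 - <<'E'
from h import *
import pickle
a,b=pickle.load(open('tb.pkl','rb'));s,w=pickle.load(open('w1.pkl','rb'));T=wristT(w,s)
P={'trayhole':((153.9,235.9),(209.2,176.9),(320.2,206.6),60),'basehole':((195,231.7),(224.3,194.4),(243,203.2),50),'knobtop':((179,211.2),(237,165.1),(257.6,261),108)}
for k,(u,v,q,z) in P.items():
    r=[ray(a,u),ray(b,v),ray(w,q,T)];x,e=tri(r);print(k,x.round(1),np.round(e,1),tri([r[0],r[2]])[0].round(1),tri([r[1],r[2]])[0].round(1),'wrist@z',atz(r[2],z).round(1)[:2])
E
```

```text
trayhole [427.9 148.8  56.3] [1.7 0.9 1.3] [426.8 147.9  61. ] [429.  150.1  55.4] wrist@z [427.5 149.3]
basehole [436.1  59.9  46.8] [1.9 0.9 1.4] [435.7  60.   46.6] [437.2  61.1  46.2] wrist@z [435.8  61.5]
knobtop [478.4  84.1 104.2] [2.2 0.3 2.1] [478.4  84.2 104. ] [479.6  86.  103.5] wrist@z [477.5  86.1]
```

apply_moves:
  motion:
    - [-1.2,0,-3.3,0.01,8.5]
    - [-2.3,0,-6.55,0.01,8.5]
    - [-2.3,5,-6.55,0.01,8.5]
    - [-2.3,10,-6.55,0.01,8.5]
    - [-2.3,14,-6.55,0.01,8.5]
    - [-2.3,16,-6.55,0.01,8.5]
    - [-2.3,16,-6.55,0.01,8.5]

```text
clock: 3.45
eef_pos: [476.9, 84.0, 69.9]
tool_rot: [-1.567, 0.0, 1.665]
force: [0.1, -0.2, -0.4]
width: 84.9
```

```bash
python3 - <<'E'
from h import *
s=ctrl.read_state();print(s['eef_pos'],s['tool_rot'],s['force'])
p=ctrl.get_image('wrist');save(p,'w2');p=ctrl.get_image('side');cv2.imwrite('pics/s2.png',cv2.resize(p['image'][100:260,140:360,::-1],None,fx=3,fy=3))
E
```

```text
[476.93532628  83.98870643  69.93237963] [-1.56723423e+00  2.38264287e-04  1.66532907e+00] [ 0.0813405  -0.23705358 -0.41994474]
```

View pics/w2.png

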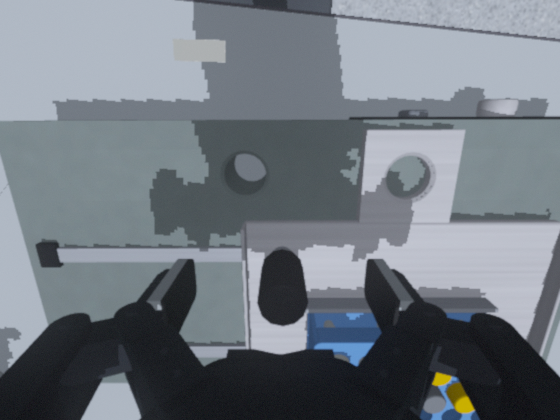

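View pics/s2.png

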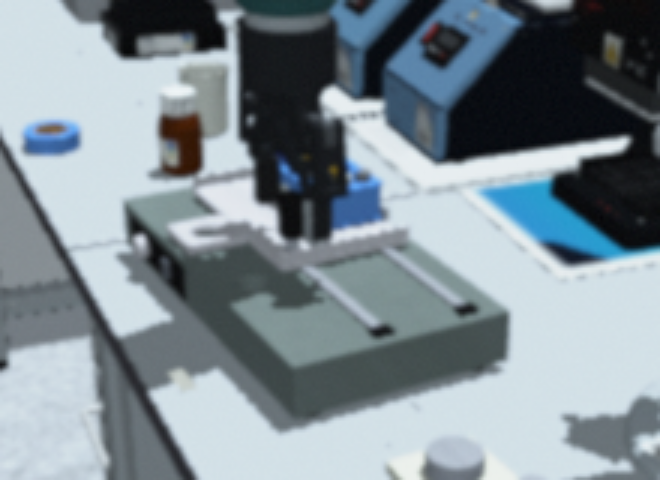

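The knob is centred between the fingers, at about (283,285). I'll close on it.

apply_moves:
  motion:
    - [0,0,0,0,4]
    - [0,0,0,0,1]
    - [0,0,0,0,1]
    - [0,0,0,0,1]
    - [0,0,0,0,1]
    - [0,0,0,0,1]
    - [0,0,0,0,1]

```text
clock: 4.42
eef_pos: [478.5, 83.7, 71.9]
tool_rot: [-1.572, -0.0, 1.664]
force: [-1.6, -0.2, 5.7]
width: 20.7
```

```bash
cat > meas.py <<'E'
from h import *
import pickle,sys
s=ctrl.read_state();p=ctrl.get_image('wrist');save(p,sys.argv[1]);pickle.dump((s,p),open(sys.argv[1]+'.pkl','wb'))
print(s['clock'],s['eef_pos'].round(1),s['tool_rot'].round(4),s['force'].round(1),s['width'])
im=p['image'];c=im[90:270,140:480]
cv2.imwrite('pics/'+sys.argv[1]+'a.png',cv2.resize(c[:,:,::-1],None,fx=2.3,fy=2.3,interpolation=cv2.INTER_CUBIC))
E
python3 meas.py w3
```

```text
4.425 [478.5  83.7  71.9] [-1.5716e+00 -3.0000e-04  1.6641e+00] [-1.6 -0.2  5.7] 20.736482480129382
```

View pics/w3a.png

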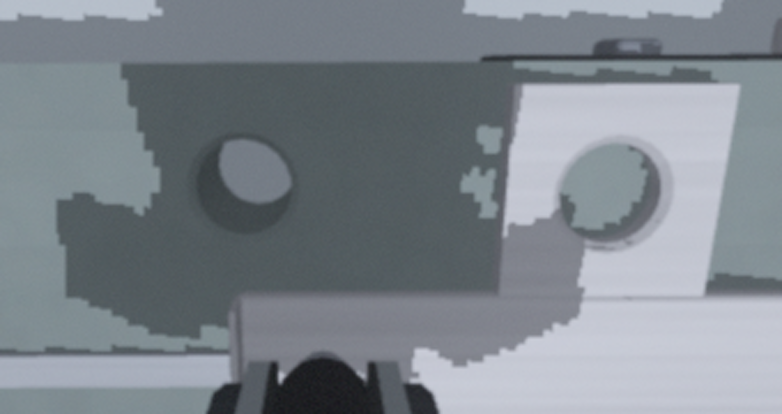

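```bash
python3 - <<'E'
from h import *
import pickle
s,w=pickle.load(open('w3.pkl','rb'));T=wristT(w,s)
t=atz(ray(w,(407.8,173.9),T),60);b=atz(ray(w,(245.7,169.1),T),50)
M=R.from_euler('xyz',s['tool_rot']).as_matrix()
print(t,b,M.T@(b-t))
E
```

```text
[427.11087613 148.0493535   60.        ] [434.43737053  60.25850849  50.        ] [-88.09466481   9.97246636   0.88878244]
```

apply_moves:
  motion:
    - [-1,0,0,0,1]
    - [-2.5,0,0,0,1]
    - [-4,0,0.05,0,1]
    - [-5.5,0,0.05,0,1]
    - [-7,0,0.07,0,1]
    - [-8.2,0,0.08,0,1]
    - [-8.8,0,0.09,0,1]
    - [-8.8,0,0.09,0,1]
    - [-8.8,0,0.09,0,1]

```text
clock: 5.6
eef_pos: [487.2, -5.7, 71.9]
tool_rot: [-1.574, 0.001, 1.663]
force: [2.4, -2.4, 5.4]
width: 20.8
```

```bash
python3 meas.py w4
```

```text
5.6 [487.2  -5.7  71.9] [-1.5741e+00  1.2000e-03  1.6625e+00] [ 2.4 -2.4  5.4] 20.78661542388759
```

View pics/w4a.png

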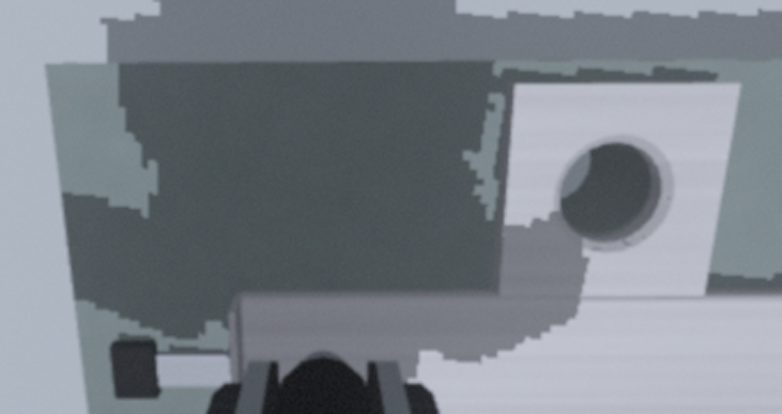

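apply_moves:
  motion:
    - [0,0,0,0,4]
    - [0,0,0,0,5]
    - [0,0,0,0,5]
    - [0,-5,0,0,5]
    - [0,-10,0,0,5]
    - [3,-13,-1.4,0,5]
    - [7,-13,-2.9,0,5]
    - [7,-13,-2.9,0,5]
    - [7,-13,-2.9,0,5]

```text
clock: 6.78
eef_pos: [507.1, 67.7, 200.9]
tool_rot: [-1.569, 0.001, 1.664]
force: [-0.4, -0.3, 0.1]
width: 49.6
```

```bash
python3 meas.py w5; python3 - <<'E'
import cv2
t=cv2.imread('pics/w5.png')
cv2.imwrite('pics/w5b.png',cv2.resize(t[60:180,210:350],None,fx=5,fy=5,interpolation=cv2.INTER_CUBIC))
E
```

```text
6.775 [507.1  67.7 200.9] [-1.5692e+00  7.0000e-04  1.6643e+00] [-0.4 -0.3  0.1] 49.63066683320208
```

View pics/w5.png

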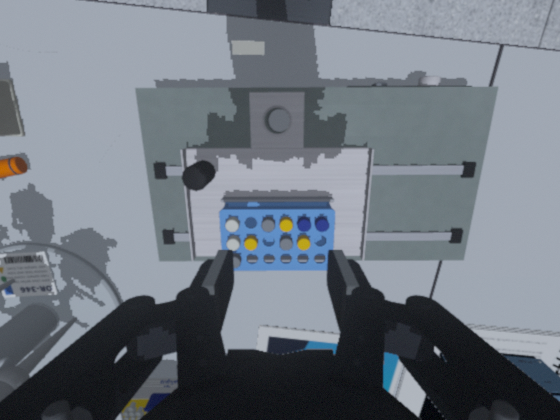

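View pics/w5b.png

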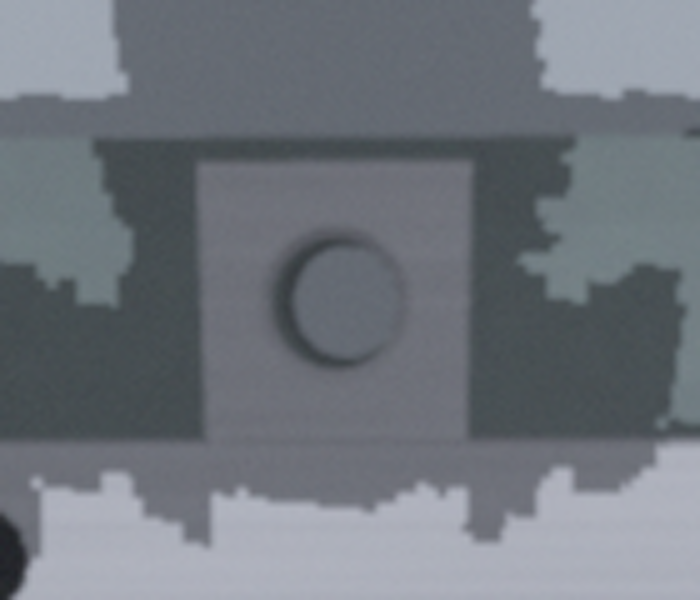

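```bash
python3 - <<'E'
from h import *
import pickle
s,w=pickle.load(open('w5.pkl','rb'));T=wristT(w,s);print(T[:3,3])
for n,(u,v),z in [('tray c',(339,299),60),('tray L',(272,299),60),('tray R',(406,299),60),('floor L',(292,301),8),('floor R',(403,301),8),('floor bot',(345,365),8),('floor top',(345,240),8)]:
    print(n,atz(ray(w,(210+u/5,60+v/5),T),z).round(1))
for q in ['tray','tray_knob']: print(q,[(np.round(d['location'],0).tolist(),round(d['confidence'],2)) for d in ctrl.mark_of(w,q)] if 0 else '')
p=ctrl.get_image('top');save(p,'t5')
cv2.imwrite('pics/t5b.png',cv2.resize(p['image'][155:265,95:265,::-1],None,fx=4.5,fy=4.5,interpolation=cv2.INTER_CUBIC))
E
```

```text
[433.43415306  61.00817068 343.80957636]
tray c [435.4  59.1  60. ]
tray L [436.6  46.7  60. ]
tray R [434.2  71.6  60. ]
floor L [437.2  48.5   8. ]
floor R [434.9  72.9   8. ]
floor bot [449.7  61.4   8. ]
floor top [423.4  59.    8. ]
tray 
tray_knob
```

View pics/t5b.png

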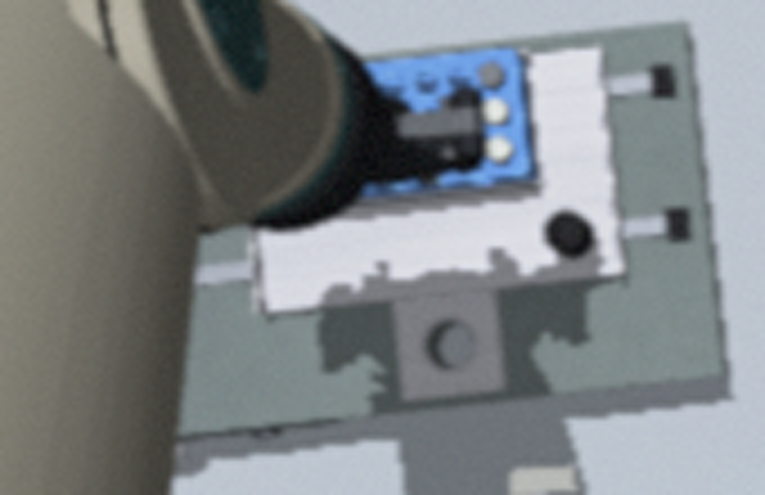

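The wrist view from overhead shows the tray hole centred over the base hole. The tray centre is at y≈59.1 and the base-hole floor at y≈60.7, so it overruns by about 1.6 mm, inside the 5 mm radial play. Now to the pin.

apply_moves:
  motion:
    - [-5,-2.9,1.5,0,5]
    - [-10,-2.9,3,0,5]
    - [-15,-2.9,4.5,0,5]
    - [-20,-2.9,6,0,5]
    - [-25,-2.9,7.5,0,5]
    - [-30,-2.9,9,0,5]
    - [-35,-2.9,10.5,0,5]
    - [-39.4,-2.9,11.4,0,5]
    - [-39.4,-2.9,11.4,0,5]
    - [-39.4,-2.9,11.4,0,5]
    - [-39.4,-2.9,11.4,0,5]

```text
clock: 8.25
eef_pos: [431.1, -333.4, 230.2]
tool_rot: [-1.571, -0.001, 1.666]
force: [0.8, -0.1, 0.6]
width: 50.1
```

```bash
python3 meas.py w6; python3 - <<'E'
from h import *
p=ctrl.get_image('wrist')
for q in ['pin_grip','plug_grip']: print(q,[(np.round(d['location'],0).tolist(),round(d['confidence'],2)) for d in ctrl.mark_of(p,q)])
print(ctrl.read_state()['qpos'])
E
```

```text
8.25 [ 431.1 -333.4  230.2] [-1.5706e+00 -1.0000e-03  1.6656e+00] [ 0.8 -0.1  0.6] 50.06415375199113
pin_grip [([620.0, -388.0, 17.0], 0.78), ([461.0, -339.0, 87.0], 0.7), ([518.0, -247.0, 10.0], 0.56)]
plug_grip [([450.0, -260.0, 75.0], 0.69)]
[ 0.63813372  0.4790101  -0.04505412  1.81159006  0.02736253  0.8516067
  2.24553596]
```

View pics/w6.png

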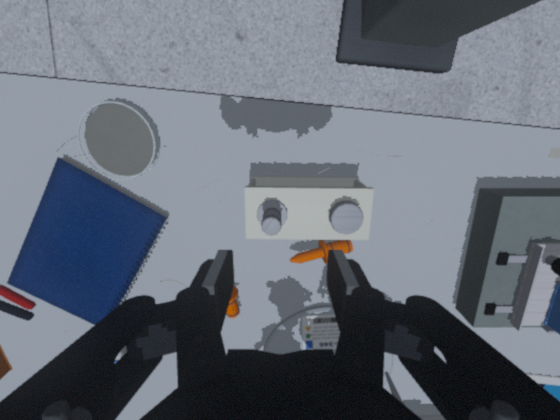

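View pics/w6a.png

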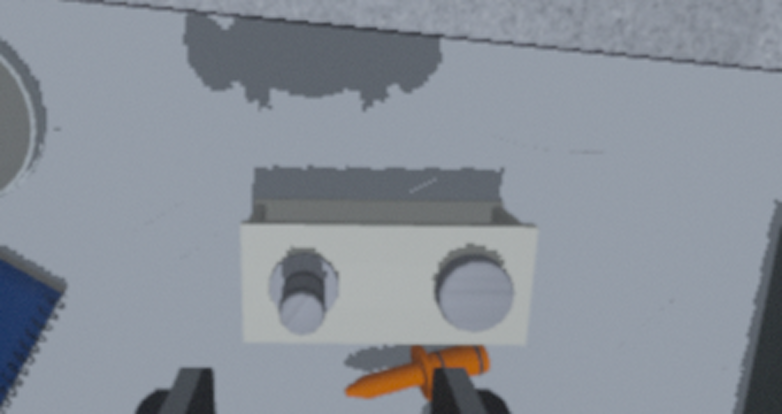

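The stand shows the pin with its tall head at (271,226) and the plug at (347,219). Both orange decoys now lie on the table, though I never went near them. I'll triangulate the pin.

```bash
python3 - <<'E'
from h import *
import pickle
a,b=pickle.load(open('tb.pkl','rb'));s,w=pickle.load(open('w6.pkl','rb'));T=wristT(w,s)
P={'pintop':((376.6,217.6),(318.2,262.2),(271.3,226.1),106),'plugtop':((338,221.5),(291.7,250.8),(347,218.7),82),'collar':(None,None,(272.4,214),70)}
for k,(u,v,q,z) in P.items():
    c=ray(w,q,T);print(k,'wrist@z',atz(c,z).round(1))
    if u: 
        r=[ray(a,u),ray(b,v),c];x,e=tri(r);print(x.round(1),np.round(e,1),tri([r[0],r[2]])[0].round(1),tri([r[1],r[2]])[0].round(1))
p=ctrl.get_image('side');save(p,'s6');cv2.imwrite('pics/s6a.png',cv2.resize(p['image'][180:360,240:480,::-1],None,fx=3,fy=3))
E
```

```text
pintop wrist@z [ 459.3 -338.9  106. ]
[ 459.2 -339.6  103.3] [1.8 1.1 1.3] [ 457.4 -338.5  110.1] [ 460.8 -338.8  101.8]
plugtop wrist@z [ 452.6 -259.7   82. ]
[ 452.5 -259.6   79. ] [1.3 0.8 1.2] [ 451.7 -259.6   83. ] [ 454.  -258.3   77.2]
collar wrist@z [ 458.8 -338.7   70. ]
```

View pics/s6a.png

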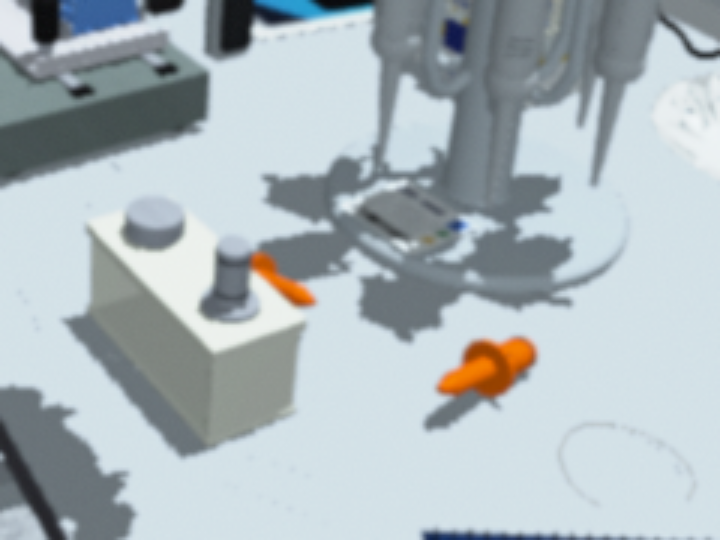

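apply_moves:
  motion:
    - [-0.8,0,-2.73,0,5]
    - [-0.8,5,-2.73,0,5]
    - [-0.8,10,-2.73,0,5]
    - [-0.8,14,-2.73,0,5]
    - [-0.8,15.5,-2.73,0,5]
    - [-0.8,15.5,-2.73,0,5]
    - [-0.8,15.5,-2.73,0,5]

```text
clock: 9.38
eef_pos: [460.0, -340.9, 76.9]
tool_rot: [-1.573, 0.002, 1.664]
force: [-0.0, -1.2, -0.2]
width: 50.1
```

```bash
python3 meas.py w7
```

```text
9.375 [ 460.  -340.9   76.9] [-1.573   0.0019  1.664 ] [-0.  -1.2 -0.2] 50.122002677623115
```

View pics/w7.png

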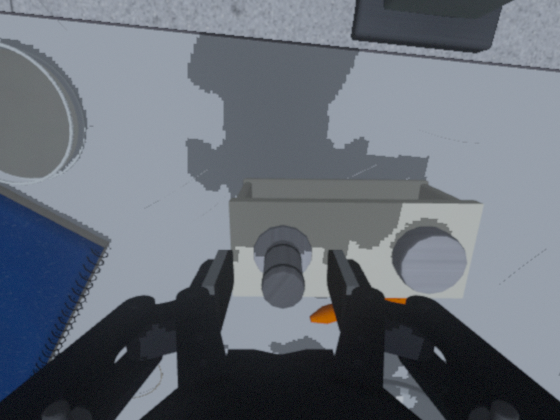

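The pin head at (283,285) is centred between the fingers, so I'll close.

apply_moves:
  motion:
    - [0.15,0.15,0.05,0,3]
    - [0.15,0.15,0.05,0,0.8]
    - [0.15,0.15,0.05,0,0.8]
    - [0.15,0.15,0.05,0,0.8]
    - [0.15,0.15,0.05,0,0.8]
    - [0.15,0.15,0.05,0,0.8]

```text
clock: 10.18
eef_pos: [458.6, -338.7, 74.7]
tool_rot: [-1.572, 0.0, 1.664]
force: [-0.7, 0.9, 5.9]
width: 18.4
```

```bash
python3 meas.py w8
```

```text
10.175 [ 458.6 -338.7   74.7] [-1.5716e+00  5.0000e-04  1.6640e+00] [-0.7  0.9  5.9] 18.39460555398591
```

View pics/w8.png

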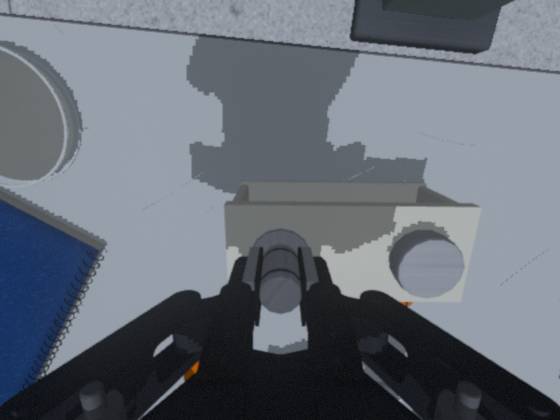

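apply_moves:
  motion:
    - [0,-1.5,0,0,0.8]
    - [0,-5,0,0,0.8]
    - [0,-9,0,0,0.8]
    - [0,-13,0,0,0.8]
    - [3,-13,-0.1,0,0.8]
    - [7,-13,-0.25,0,0.8]
    - [12,-13,-0.45,0,0.8]
    - [17,-13,-0.6,0,0.8]
    - [22,-13,-0.8,0,0.8]
    - [27,-13,-1,0,0.8]
    - [32,-13,-1.15,0,0.8]
    - [36,-13,-1.3,0,0.8]
    - [38.5,-13,-1.4,0,0.8]
    - [39.9,-13,-1.45,0,0.8]
    - [39.9,-13,-1.45,0,0.8]
    - [39.9,-13,-1.45,0,0.8]
    - [39.9,-13,-1.45,0,0.8]

```text
clock: 12.35
eef_pos: [435.7, 58.7, 203.8]
tool_rot: [-1.571, 0.0, 1.662]
force: [0.2, -1.0, -1.2]
width: 18.4
```

```bash
python3 meas.py w9;  python3 - <<'E'
from h import *
p=ctrl.get_image('side');save(p,'s9');cv2.imwrite('pics/s9a.png',cv2.resize(p['image'][60:260,140:380,::-1],None,fx=3,fy=3))
p=ctrl.get_image('top');save(p,'t9')
E
```

```text
12.35 [435.7  58.7 203.8] [-1.5706e+00  4.0000e-04  1.6618e+00] [ 0.2 -1.  -1.2] 18.384708282003473
```

View pics/w9.png

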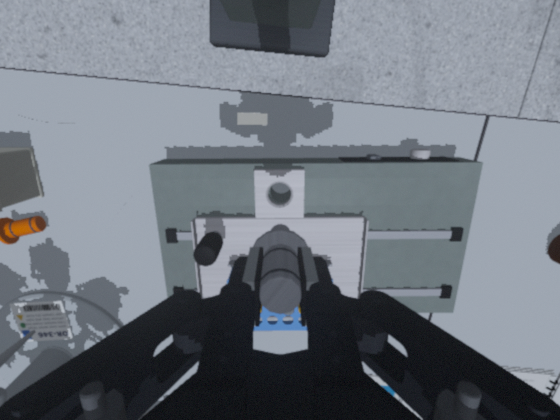

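View pics/s9a.png

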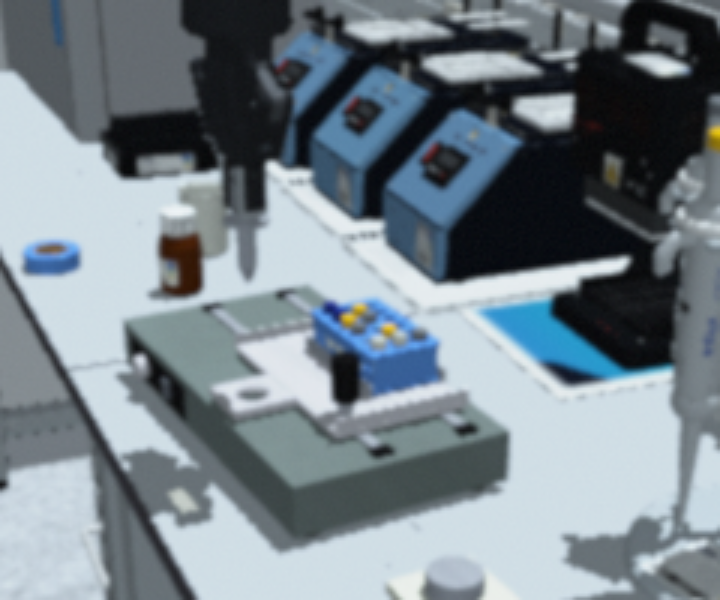

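```bash
python3 - <<'E'
from h import *
import pickle
t=cv2.imread('pics/w9.png');cv2.imwrite('pics/w9b.png',cv2.resize(t[150:310,200:360],None,fx=4,fy=4,interpolation=cv2.INTER_CUBIC))
s,w=pickle.load(open('w9.pkl','rb'));T=wristT(w,s)
print(atz(ray(w,(280,193),T),60))
M=np.linalg.inv(T)
f=210/np.tan(np.radians(w['vfov'])/2)
for z in (150,195): # predicted px of tip/collar if pin is centred
    c=M@np.array([*s['eef_pos'][:2],z,1]);print(z,w['cx']+f*c[0]/-c[2],w['cy']-f*c[1]/-c[2])
E
```

```text
[434.82439992  58.88237441  60.        ]
150 279.6852119427579 225.1424137743258
195 279.62015428210145 252.94636018581735
```

View pics/w9b.png

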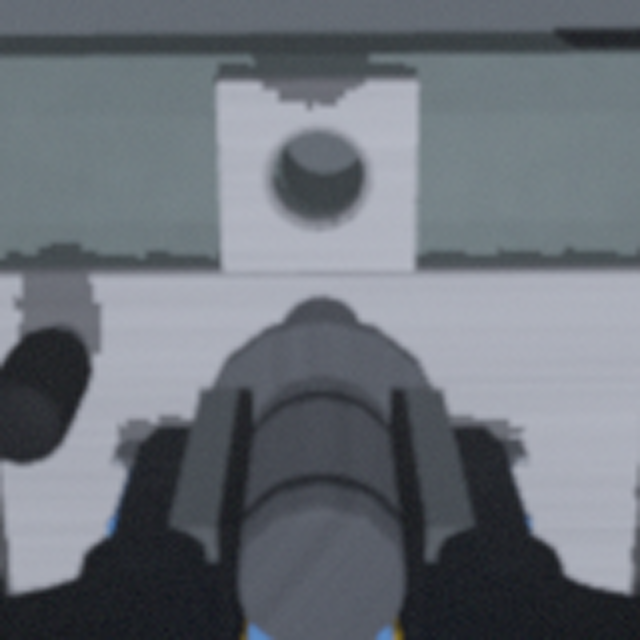

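The pin hangs straight and the tab hole is at (280,194), in line with the tool. I'll descend.

apply_moves:
  motion:
    - [0.1,-0.0,0,0,0.8]
    - [0.1,4,0,0,0.8]
    - [0.1,7,0,0,0.8]
    - [0.1,8.5,0,0,0.8]
    - [0.1,9.5,0,0,0.8]
    - [0.1,10.5,0,0,0.8]
    - [0.1,11.5,0,0,0.8]
    - [0.1,12.5,0,0,0.8]
    - [0.1,12.8,0,0,0.8]
    - [0.1,12.8,0,0,0.8]

```text
clock: 13.75
eef_pos: [435.4, 60.9, 75.6]
tool_rot: [-1.57, 0.0, 1.664]
force: [-0.3, -0.6, -1.2]
width: 18.3
```

```bash
python3 meas.py w10;  python3 - <<'E'
from h import *
p=ctrl.get_image('side');save(p,'s10');cv2.imwrite('pics/s10a.png',cv2.resize(p['image'][100:260,140:360,::-1],None,fx=3.5,fy=3.5))
E
```

```text
13.75 [435.4  60.9  75.6] [-1.5704  0.      1.664 ] [-0.3 -0.6 -1.2] 18.310298766541703
```

View pics/w10.png

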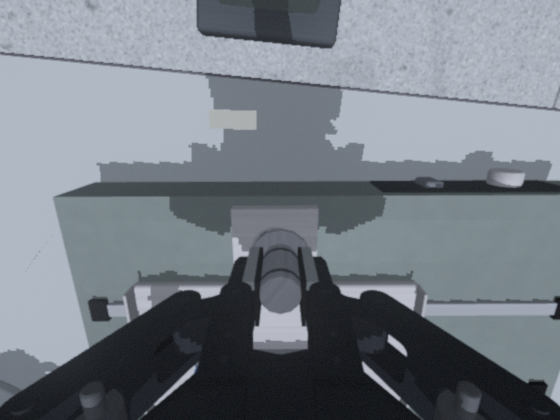

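View pics/s10a.png

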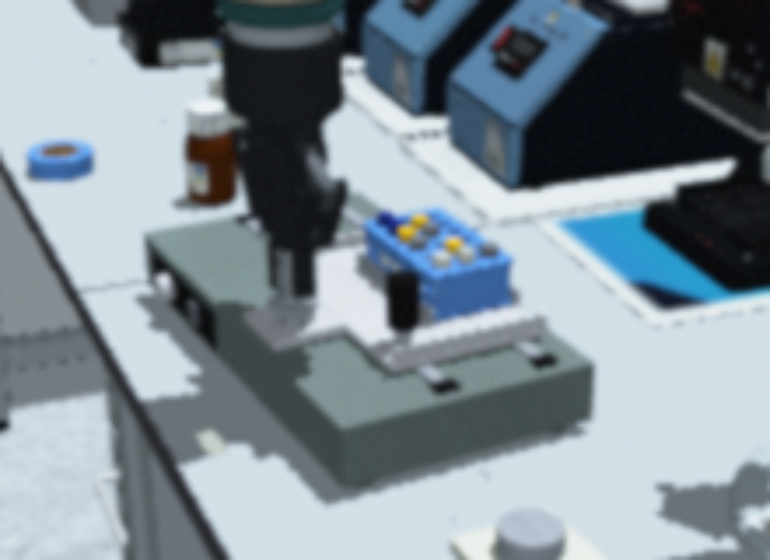

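The shank is through both holes with no contact force. I'll lower it onto the collar.

apply_moves:
  motion:
    - [0,0.3,0,0,0.8]
    - [0,0.6,0,0,0.8]
    - [0,0.7,0,0,0.8]
    - [0,0.7,0,0,0.8]

```text
clock: 14.35
eef_pos: [435.5, 60.9, 68.8]
tool_rot: [-1.571, -0.0, 1.664]
force: [-0.2, -0.1, -1.2]
width: 18.5
```

```bash
python3 meas.py w11
```

```text
14.35 [435.5  60.9  68.8] [-1.5707 -0.      1.664 ] [-0.2 -0.1 -1.2] 18.465618065742714
```

apply_moves:
  motion:
    - [0,0.1,0,0,0.8]
    - [0,0.1,0,0,0.8]
    - [0,0.1,0,0,0.8]

```text
clock: 14.78
eef_pos: [435.6, 60.9, 68.6]
tool_rot: [-1.571, 0.0, 1.664]
force: [-1.7, 0.3, 11.2]
width: 18.2
```

The collar is seated, with 11 N upward. I'll release it and rise.

apply_moves:
  motion:
    - [0,-0.1,0,0,3]
    - [0,-0.1,0,0,5]
    - [0,-0.1,0,0,5]
    - [0,-0.1,0,0,5]
    - [0,-3,0,0,5]
    - [0,-7,0,0,5]
    - [0,-12,0,0,5]
    - [0,-16,-1,0,5]
    - [0,-16,-4,0,5]
    - [0,-16,-7,0,5]
    - [0,-16,-7,0,5]
    - [0,-16,-7,0,5]

```text
clock: 16.27
eef_pos: [504.0, 67.3, 227.3]
tool_rot: [-1.569, 0.0, 1.664]
force: [-0.3, 0.1, 0.4]
width: 50.0
```

```bash
python3 meas.py w12;  python3 - <<'E'
from h import *
p=ctrl.get_image('side');save(p,'s12');cv2.imwrite('pics/s12a.png',cv2.resize(p['image'][100:330,140:400,::-1],None,fx=2.6,fy=2.6))
print([(d['location'],d['confidence']) for d in ctrl.mark_of(p,'pin_grip')])
print([(d['location'],d['confidence']) for d in ctrl.mark_of(p,'plug_grip')])
E
```

```text
16.275 [504.   67.3 227.3] [-1.5687e+00  1.0000e-04  1.6640e+00] [-0.3  0.1  0.4] 50.021588345482854
[([620.1, -386.3, 10.1], 0.8), ([437.8, 58.5, 79.6], 0.72), ([517.4, -248.8, 11.6], 0.69)]
[([456.9, -257.9, 77.1], 0.88)]
```

View pics/w12a.png

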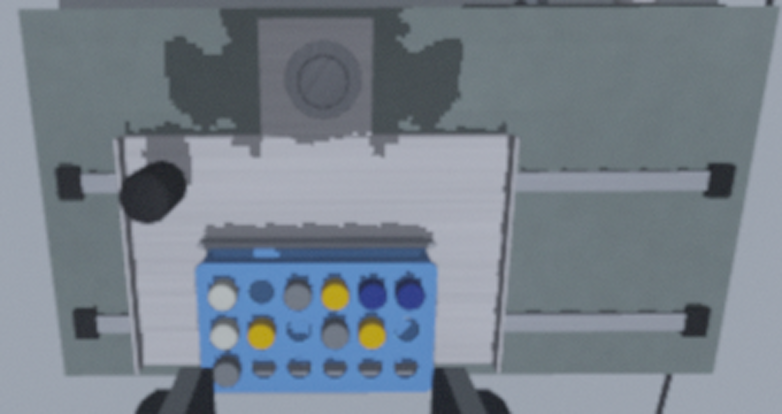

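View pics/s12a.png

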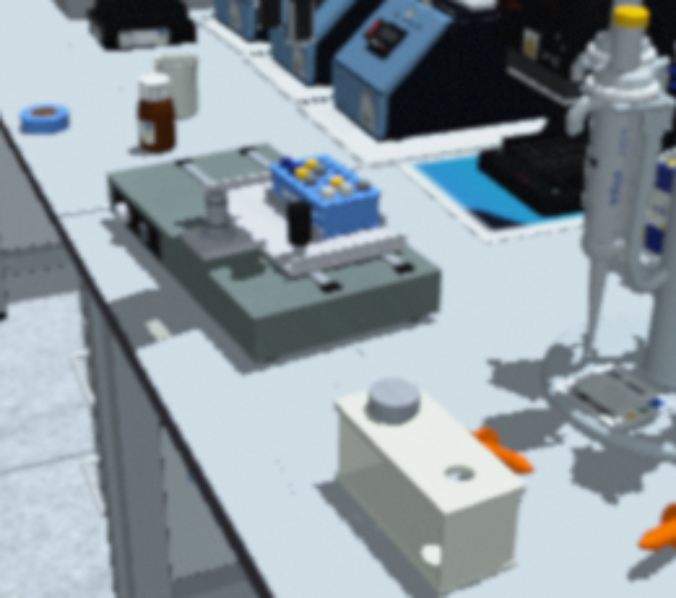

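```bash
python3 -c "
from cell import ctrl
print(ctrl.finish_job(), ctrl.read_state()['clock'])"
```

```text
the job is handed in; nothing more can be done
the job is handed in; nothing more can be done
```

The shaker is locked and the job is handed in at about 16.4 s of the 54 s allowed. I slid the tray about 90 mm by the knob, then took the locking pin from the stand. I lowered it through both holes until the collar met the tray (11 N upward), let go and backed away.

**Pin seating:** after release, the side view puts the pin head's centre at about (438, 58.5, 79.6) mm. Fully seated should be z = 82, and that camera read heights about 3 mm low throughout. The overhead wrist view shows the pin upright, with its collar centred on the tab.

**Stand:** the plug is still in its hole, the pin's hole is empty, and the gripper is clear of everything.

**Not exact:**
- The tray overran perfect alignment by about 1.6 mm. I left it, as it was well inside the 5 mm of play around the pin.
- The two orange look-alikes stood upright in the first pictures and were lying on the table when I reached the stand. The arm had not gone near them, and both were still on the table, not moving, when I last looked.

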